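# Set up the bench leak tester for the next milled part

### The job

Set up the leak tester for the next milled part: first vent the line by pulling the spring sleeve of the air coupler fully back, then letting go so that it springs home. Next turn the jet turret through its clicks until the third jet clockwise from the blank station (as seen looking at the turret's face) rests in its click at the index post and let it go, then set the milled part with the round bore down gently inside the four corner stops of the nest, flat on its plate, and last swing the air valve's lever fully open. Leave the other things on the bench where they are.

Things in the scene. Friction and masses are not known exactly. Their poses are not given: they have to be found in the camera images.
- turret (a joint): Jet turret angle in rad, counter-clockwise positive looking at its face; 0 = blank station at the index post, 2.356 or -3.927 = wanted jet there. Scalloped disc 128 mm across, no end stops. 8 stations 0.785 apart: 7 like brass jets (17 mm wide, 22 tall) and one blank. Leaving a click takes about 0.15 N m; let go within 0.3 rad of a click it pulls itself in. Starts in a click, 2 to 4 clicks off.
- handle (a point): Grip point of the turret's handle, on the turret axis. Black bar 66 mm long, 16 wide; from 20 mm below this point (on a 26 mm stem) to 16 mm above it; jets end 22 mm below it. Frame turns with the turret: z = axis out of the face, 26 degrees from vertical; x = along the bar, towards the blank. Pinch across the 16 mm, tool along the axis; for over 90 degrees let go and regrasp.
- blank (a point): Point above the blank station, 46 mm from the turret axis, at the height of the jets' tips; turns with the turret.
- third_jet (a point): Tip of the wanted jet, the third clockwise from the blank station; turns with the turret, 46 mm from the axis.
- index_point (a point): Fixed point where a jet's tip lies when its station is at the index post: a dark steel post 16 mm wide and 30 mm tall on the sloping face, at the uphill (console +x) side of the disc, with a small nib pointing to the turret axis.
- sleeve_mid (a point): Middle of the coupler's sleeve, on its axis, 55 mm above the table: steel, 36 mm across, 46 mm long, with a 45 mm rim at each end (34 mm between the rims), level, on a coupler that sticks out of the manifold's -y end (the robot's right). Axes as the manifold's. Moves with the sleeve.
- sleeve (a joint): Travel of the sleeve in m: 0 = home (forward), 0.014 = fully back against its stop. It is pulled back towards the manifold block (the manifold's +y); the spring pushes with 4 N at home and 9 N fully back and returns it when let go.
- manifold: Fixed aluminium air manifold block, 70 x 160 x 80 mm (x, y, z), at the middle of the bench; origin at the centre of its underside, z up, y along the block. The coupler sticks out of its -y end (nose 178 mm from the origin), a round gauge stands on top at y = -30 mm (top 137 mm above the table), the valve at y = +40 mm.
- valve (a joint): Quarter-turn valve lever on the manifold, hinged about a vertical axis: 0 = closed (lever points to the manifold's -x, towards the robot), 1.571 rad = fully open (lever points to the manifold's +y, away from the coupler); it turns clockwise seen from above, stays where it is left, needs about 0.1 N m, starts at 0 to 0.2.
- valve_grip (a point): Middle of the upright black grip at the lever's end: 18 mm round, 45 mm tall, free from 102 to 147 mm above the table (this point at 128 mm), 80 mm from the valve's axis. Moves with the lever.
- valve_axis (a point): Point on the vertical axis of the valve at the height of valve_grip (128 mm above the table); fixed.
- nest: Fixed nest: dark steel plate 176 x 100 x 12 mm (x, y, z) with four L-shaped corner stops 14 mm high on it leaving a pocket 138 x 64 mm, its long sides open over the middle 78 mm. Origin at the centre of the underside, z up; the part's underside lies 12 mm above the origin when it is in. The nest and the milled part may have swapped places.
- part: The milled aluminium part: 130 x 56 mm (x, y), 26 mm thick in the middle with a 34 mm round bore through it, 34 mm high over the two ends. 0.35 to 0.5 kg. Origin at the centre of its underside, z up. It lies flat on the table; either way round will do in the nest. Pinch it across the 56 mm at its middle.
- jar: Bystander: jar 48 mm across, 65 mm tall; origin at the centre of its underside.
- screwdriver: Bystander: screwdriver lying on the table.
- wrench: Bystander: wrench lying on the table.
- caliper: Bystander: 200 mm caliper lying on the table behind the manifold.
- bracket: Bystander: aluminium angle bracket 110 x 70 x 42 mm without a bore.
- gauge_disc: Bystander: steel disc 60 mm across, 20 mm thick.
- console: Fixed grey console, 200 x 180 mm, with the turret on its sloping white face; stands at the robot's left. Origin at the centre of its underside, z up; low front edge at -x (turned towards the robot and somewhat to its right), high edge at +x. The turret's axis crosses 95 mm above the origin and leans 26 degrees to -x. A sprung detent roller sits on the low side of the disc.
Things that resemble listed ones, but are neither listed nor needed, are in the scene too. Leave any orange look-alike of the part alone.

How it is judged (in metres and radians):
On the way, in this order (a step that is already met when the one before it is completed fails the run):
1. the coupler's sleeve is pulled fully back (at least 11 of 14 mm) and held there a moment (value of joint sleeve above 0.011 m), for 0.1 s.
2. the sleeve is let go and springs home (value of joint sleeve below 0.0015 m and contact force between the fingers and sleeve below 0.2 N), for 0.1 s.
3. the turret rests with the wanted jet at the index post, handle let go (distance between third_jet and index_point below 0.006 m and velocity of joint turret between -0.1 and 0.1 rad/s and contact force between the fingers and turret below 0.2 N), for 0.2 s.
4. the milled part lies flat inside the nest's corner stops, let go (horizontal distance between part and nest below 0.008 m and z of part in the frame of nest between 0.01 and 0.0145 m and angle between the x axis of part and the x axis of nest, either way round below 0.1 rad and angle between part's own z axis and vertical below 0.05 rad and linear speed of part below 0.02 m/s and contact force between the fingers and part below 0.2 N), for 0.2 s.
5. the valve lever is swung fully open (value of joint valve above 1.45 rad), for 0.1 s.
At the end, for the whole second after the job is handed in: Sleeve home (within 1.5 mm); third jet within 6 mm of the index point and the turret at rest; the part at rest inside the corner stops (centre within 8 mm of the nest's, aligned within 0.1 rad, flat on the plate); valve lever beyond 1.45 of 1.571 rad (all of step 4 and value of joint sleeve below 0.0015 m and distance between third_jet and index_point below 0.006 m and velocity of joint turret between -0.1 and 0.1 rad/s and value of joint valve above 1.45 rad); the robot touches nothing.
It fails at once if a bystander is pushed more than 25 mm from its place (distance of any of jar, screwdriver, wrench, caliper, bracket, gauge_disc from where it was at the start of the episode above 0.025 m).
It fails at once if the part is rammed into the nest (more than 80 N) (contact force between part and nest above 80 N).
It fails at once if the part is let fall by more than about 1 cm (contact force between the fingers and part below 0.1 N and linear speed of part above 0.4 m/s).
It also fails if it takes over 72 s, if anything falls off the work surface, if the arm or the gripper's body presses on something with over 40 N, if the wrist force passes 120 N, or if a joint passes its speed limit or range.

### The arm

A 6-joint arm with a two-finger parallel gripper is mounted at the origin on the work surface. World frame = base frame: x ahead of the robot, y to its left, z up, the work surface at z = 0. Lengths are in m, angles in degrees, forces in N, time in s.
With the tool pointing down it reaches from about 0.35 to 0.875 m from the base axis. Payload 4.2 kg.
Tool frame: the origin (TCP) lies midway between the tips of the shut fingers; the grasp point (between the pads) lies 19 mm behind it; y points along the fingers, z is the direction in which the jaws open and shut, and the axes are right-handed (so a half turn about y gives the same grasp; the last joint's range is limited). The gripper opens to 87 mm and grips with 3 to 60 N. Pads are 19 mm wide; open, the fingers measure 117 mm over their backs; the gripper's body (75 mm by 190 mm) begins 51 mm behind the grasp point.
Start: joints at [14.817, 22.042, 0.453, 0, -68.411, -14.817], TCP at [0.625, 0, 0.202] pointing down, gripper open.
Joint ranges: [-179.83, 179.83], [-69.29, 118.12], [-61.27, 80.66], [-181.25, 117.63], [-171.15, -9.14], [-177.46, 177.46]. Speed limits (degrees/s): [159.86, 159.86, 180, 180, 180, 180].

### API

Orientations are given as [roll, pitch, yaw] about the fixed x, y, z axes, in that order (R = Rz(yaw) Ry(pitch) Rx(roll)).
In Python, from workcell import env gives the robot as it stands. The module is installed in compiled form; this text tells all that it offers. Calls block until the motion is done:
- env.goto(position, orientation): joint-space move of the TCP to a pose.
- env.move_straight(position, rotation=None, rate=0.15, force_limit=None): straight line of the TCP; rotation=None keeps the orientation; rate is the mean speed in m/s. With force_limit (N) it stops when the force on the tool has changed by that much, and returns True; else False.
- env.set_joints(angles): joint-space move.
- env.gripper_to(opening, grasp_force=None): opening from 0.0 (shut) to 1.0 (fully open); grasp_force is the grip in N (None keeps the last); returns when the fingers have stopped.
- env.dwell(seconds).
- env.inverse_kinematics(position, orientation): joint angles nearest the present ones, or None.
- env.read_state(): the state.
- env.grab_frame(name): name is "scene" or "side" or "wrist"; returns a dict with "image" (400x640x3 uint8, blue, green, red), "fx", "fy", "cx", "cy" (pixels), "position" and "orientation" of the camera in the world. Camera axes: x right, y up, looking along -z (the intrinsics and any distortion apply to the point x, -y, -z); pixel columns grow to the right and rows downward; lengths in m; the calibration is good to about 2 mm. A picture is of the moment at which its call begins. There is no depth.
A pose or a line that the arm cannot do raises env.Unreachable and nothing moves.
- env.close_job(): hands the job in, once; it reports no verdict.
Trained networks look in a picture, given as the dict that the camera call returned (one of the last four; its "shot" number tells which), for a name from the list of things; names that differ only in an ending like _2 or _b are one class to them, and where a whole thing is asked for, a point or a joint stands for the part that bears it (a point fixed in the world has none). Each returns a list of dicts, best first, with "score" (0 to 1); they miss things now and then, are a little off and sometimes report something else, mostly with a low value. They report only what shows in the picture. A call takes as long as a camera call. They do not tell look-alikes from the thing itself.
- env.search_frame(picture, thing): "xyz" ([x, y, z] in m, in world coordinates, good to about 4 mm: the middle of the surface that is visible of it).
- env.trace(picture, thing): "mask" (400x640 bool, what is visible of it).
The state is a dict: "clock": time; "joint_positions": joint angles; "qvel": joint speeds; "joint_torque": joint torques, N m; "position": TCP position; "tool_rot": TCP orientation; "force": force on the tool from outside, world axes, zero at the start; "wrist_torque": the same for the moment, N m; "opening": opening from 0.0 (shut) to 1.0 (fully open).
Only numpy, scipy, OpenCV 4.12 (cv2) and the standard library are available. Lean on these libraries where they do the work, as an engineer would, in place of code of your own. Each camera call takes 0.05 s, during which the arm holds its last target. There are 200 camera calls.

## Working session

There is one attempt and no reset: what is moved stays moved. The work goes in short steps, each a Python script; the robot and the scene stay as the last script left them, time stands still between calls to the robot, and variables do not carry over. Pictures are saved under pics/ and viewed, about 8 in all and at most 12, crops included, and the job is handed in when it is done.

```bash
ls; mkdir -p pics; cat > h.py <<'E'
import numpy as np, cv2
from scipy.spatial.transform import Rotation as R
from workcell import env
def Rc(f):
    o=np.array(f["orientation"],float)
    if o.shape==(3,3): return o
    return R.from_euler('xyz',o,degrees=True).as_matrix()
def proj(f,p):
    q=Rc(f).T@(np.array(p,float)-np.array(f["position"])); x,y,z=q[0],-q[1],-q[2]
    return np.array([f["cx"]+f["fx"]*x/z, f["cy"]+f["fy"]*y/z])
def back(f,uv,z):
    d=np.array([(uv[0]-f["cx"])/f["fx"],-(uv[1]-f["cy"])/f["fy"],-1.]); d=Rc(f)@d
    p=np.array(f["position"]); return p+d*(z-p[2])/d[2]
def save(f,n): cv2.imwrite("pics/"+n+".png",f["image"])
E
python3 - <<'E'
from h import *
for n in ("scene","side"):
    f=env.grab_frame(n); save(f,n+"0")
    print(n,{k:v for k,v in f.items() if k!="image"})
    for t in "turret handle blank third_jet index_point sleeve_mid manifold valve_grip valve_axis nest part jar bracket gauge_disc console".split():
        r=env.search_frame(f,t)
        print(t,[(np.round(d["xyz"],3).tolist(),round(d["score"],2),proj(f,d["xyz"]).astype(int).tolist()) for d in r[:4]])
print(env.read_state())
E
```

```text
pics
scene {'fx': 455.3012979641896, 'fy': 455.3012979641896, 'cx': 312.97948396856566, 'cy': 193.18091661315128, 'position': array([ 1.24263886, -0.56638966,  1.12058293]), 'orientation': array([41.97588121,  0.18397017, 54.66951617]), 'shot': 1}
turret [([0.474, 0.306, 0.123], 0.9, [395, 140]), ([0.701, -0.208, 0.013], 0.23, [306, 286])]
handle [([0.474, 0.309, 0.122], 0.58, [395, 140])]
blank [([0.469, 0.308, 0.124], 0.57, [394, 138]), ([0.515, 0.316, 0.106], 0.16, [405, 149])]
third_jet [([0.473, 0.308, 0.126], 0.53, [395, 139]), ([0.653, -0.134, 0.069], 0.5, [318, 250])]
index_point [([0.515, 0.32, 0.107], 0.8, [406, 148]), ([0.404, 0.072, 0.049], 0.72, [325, 173]), ([0.661, -0.126, 0.067], 0.42, [322, 251])]
sleeve_mid [([0.653, -0.13, 0.071], 0.56, [319, 249])]
manifold [([0.477, -0.336, 0.01], 0.71, [227, 254]), ([0.649, -0.017, 0.073], 0.57, [350, 229])]
valve_grip [([0.584, 0.041, 0.097], 0.82, [352, 201])]
valve_axis [([0.649, -0.019, 0.076], 0.73, [350, 229])]
nest [([0.479, -0.334, 0.008], 0.92, [228, 255]), ([0.627, 0.212, 0.02], 0.38, [401, 201])]
part [([0.437, -0.153
[... 1806 characters left out ...]
 0.32, [282, 180])]
{'clock': 1.6, 'joint_positions': array([ 1.48199157e+01,  2.20421589e+01,  4.52596053e-01, -1.53471224e-04,
       -6.84116623e+01, -1.48175136e+01]), 'qvel': array([-0.05010537,  0.02344151, -0.0079489 , -0.07873757,  0.03519159,
       -0.00522761]), 'joint_torque': array([ 7.70272782e-04, -3.90466118e+01,  1.87620592e+01,  4.22433704e+00,
        1.55490014e-02, -3.84356576e-05]), 'position': array([6.24976128e-01, 6.03453720e-05, 2.01644417e-01]), 'tool_rot': array([-8.99987791e+01,  1.75359534e-04,  9.00023457e+01]), 'force': array([ 0.03224205, -0.35012157,  1.17008057]), 'wrist_torque': array([-0.03076159,  0.03908449,  0.01166864]), 'opening': 0.9981739407659318}
```

```bash
python3 - <<'E'
import cv2
a=cv2.imread("pics/scene0.png"); c=a[100:330,130:470]; cv2.imwrite("pics/sceneA.png",cv2.resize(c,None,fx=2.35,fy=2.35,interpolation=cv2.INTER_CUBIC))
E
```

```text
(no output)
```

View pics/sceneA.png

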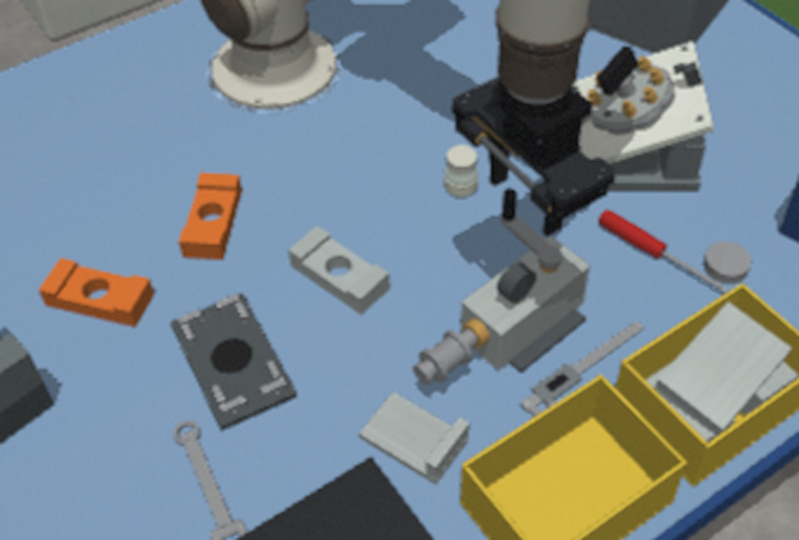

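View pics/side0.png

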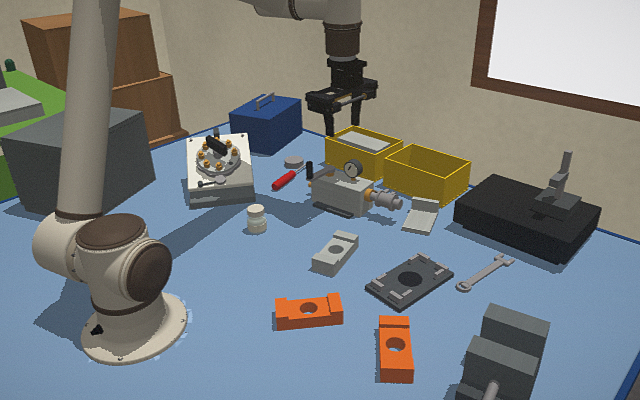

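```bash
cat >> h.py <<'E'
def down(yaw): # tool pointing down; returns orientation; yaw = heading of jaw (tool z) axis in degrees
    y=np.array([0,0,-1.]); z=np.array([np.cos(np.radians(yaw)),np.sin(np.radians(yaw)),0]); x=np.cross(y,z)
    return R.from_matrix(np.c_[x,y,z]).as_euler('xyz',degrees=True)
def S(f,t,k=3):
    r=env.search_frame(f,t); return [(np.round(d["xyz"],4).tolist(),round(d["score"],2),proj(f,d["xyz"]).astype(int).tolist()) for d in r[:k]]
E
python3 - <<'E'
from h import *
print(down(0),env.read_state()["tool_rot"])
env.goto([0.52,-0.1,0.36],down(0))
f=env.grab_frame("wrist"); save(f,"w1"); print({k:v for k,v in f.items() if k!="image"})
for t in "sleeve_mid manifold valve_grip valve_axis nest part".split(): print(t,S(f,t))
for t in ("nest","part","manifold","sleeve_mid"):
    m=env.trace(f,t)
    for d in m[:2]:
        c=max(cv2.findContours(d["mask"].astype(np.uint8),0,2)[0],key=cv2.contourArea); print(t,d["score"],cv2.minAreaRect(c))
print(env.read_state()["clock"])
E
```

```text
[-90.   0. -90.] [-8.99987791e+01  1.75359534e-04  9.00023457e+01]
{'fx': 307.9087061342422, 'fy': 307.9087061342422, 'cx': 319.7192110291986, 'cy': 198.25963990018263, 'position': array([ 0.52055804, -0.0156665 ,  0.54378804]), 'orientation': array([-1.75839629e+01,  1.54701071e-02,  2.10706705e-02]), 'shot': 3}
sleeve_mid [([0.641, -0.1303, 0.0722], 0.83, [396, 177])]
manifold [([0.6211, 0.0063, 0.08], 0.63, [390, 84])]
valve_grip [([0.5957, 0.0426, 0.1075], 0.65, [377, 53])]
valve_axis [([0.6247, 0.0074, 0.0824], 0.92, [393, 83])]
nest [([0.4636, -0.3125, 0.011], 0.67, [290, 261]), ([0.4295, -0.1466, 0.0233], 0.26, [267, 179])]
part [([0.2439, -0.2305, 0.0243], 0.81, [167, 224]), ([0.4285, -0.1444, 0.0237], 0.64, [266, 178])]
nest 0.73 ((399.13104248046875, 174.0724334716797), (32.553829193115234, 26.325420379638672), 85.2363510131836)
nest 0.57 ((293.3919982910156, 263.07513427734375), (92.11743927001953, 41.08692169189453), 6.088527679443359)
part 0.59 ((267.7103271484375, 178.2939910888672), (35.218597412109375, 78.76548767089844), 75.73548889160156)
part 0.57 ((169.4840087890625, 226.41201782226562), (77.5390396118164, 39.08574295043945), 34.69515609741211)
manifold 0.86 ((381.31524658203125, 101.45354461669922), (197.49313354492188, 90.14779663085938), 86.28471374511719)
manifold 0.39 ((267.6048889160156, 178.88253784179688), (35.96293258666992, 78.7233657836914), 74.66671752929688)
sleeve_mid 0.67 ((398.0337829589844, 173.81109619140625), (32.84649658203125, 27.226375579833984), 87.61405944824219)
sleeve_mid 0.34 ((267.8639831542969, 178.98318481445312), (36.341636657714844, 78.53662872314453), 75.25643920898438)
4.9167
```

View pics/w1.png

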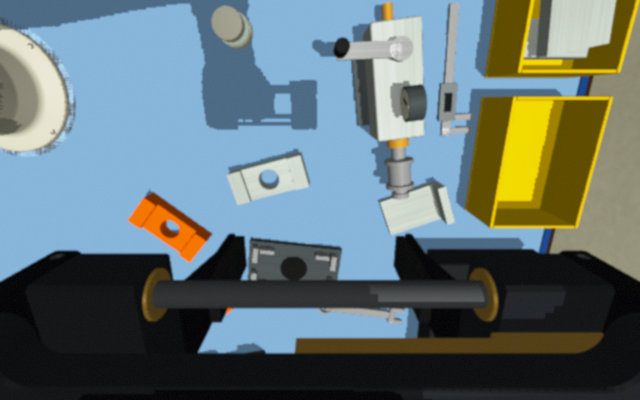

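```bash
python3 - <<'E'
from h import *
f=dict(fx=307.9087,fy=307.9087,cx=319.719,cy=198.2596,position=[ 0.52055804, -0.0156665 ,  0.54378804],orientation=[-17.584,.0155,.021])
for n,uv,z in [("blk far R",(420,17),.08),("blk near R",(425,135),.08),("blk near L",(378,140),.08),("sleeve top",(398,174),.0765),("sleeve mid",(398,174),.055),("coupler neck",(398,147),.055),("nose",(399,193),.055),("part bore",(269,179),.026),
 ("nest tl",(250,239),.012),("nest tr",(341,246),.012),("nestbore",(293,268),.012),("valve axis",(398,47),.1),("grip top",(342,48),.147),("bracket tl",(380,207),0),("brk top",(437,182),.042)]:
    print(n,back(f,uv,z).round(4))
g=cv2.imread("pics/w1.png"); print(1)
E
python3 - <<'E'
from h import *
# closer look above the sleeve
env.goto([0.64,-0.2,0.22],down(0))
f=env.grab_frame("wrist"); save(f,"w2"); print(f["position"],f["orientation"])
for t in "sleeve_mid manifold valve_grip".split(): print(t,S(f,t))
for d in env.trace(f,"sleeve_mid")[:2]:
    c=max(cv2.findContours(d["mask"].astype(np.uint8),0,2)[0],key=cv2.contourArea); print(d["score"],cv2.minAreaRect(c),cv2.boundingRect(c))
E
```

```text
blk far R [0.6539 0.0906 0.08  ]
blk near R [ 0.6766 -0.0641  0.08  ]
blk near L [ 0.6073 -0.0715  0.08  ]
sleeve top [ 0.6421 -0.1242  0.0765]
sleeve mid [ 0.6476 -0.1292  0.055 ]
coupler neck [ 0.6443 -0.0855  0.055 ]
nose [ 0.6518 -0.1614  0.055 ]
part bore [ 0.4327 -0.1449  0.026 ]
nest tl [ 0.3887 -0.2651  0.012 ]
nest tr [ 0.5611 -0.2796  0.012 ]
nestbore [ 0.4684 -0.327   0.012 ]
valve axis [0.6228 0.0513 0.1   ]
grip top [0.5465 0.0431 0.147 ]
bracket tl [ 0.6332 -0.2051 -0.    ]
brk top [ 0.7176 -0.1459  0.042 ]
1
[ 0.64045976 -0.11569747  0.40403969] [-1.75856078e+01 -9.08622316e-03  3.27448627e-02]
sleeve_mid [([0.6477, -0.1304, 0.0734], 0.92, [326, 115])]
manifold [([0.6421, -0.0643, 0.0756], 0.57, [321, 44])]
valve_grip []
0.81 ((327.0000305175781, 112.0), (46.63705825805664, 41.67566680908203), 82.87498474121094) (304, 87, 46, 50)
```

View pics/w2.png

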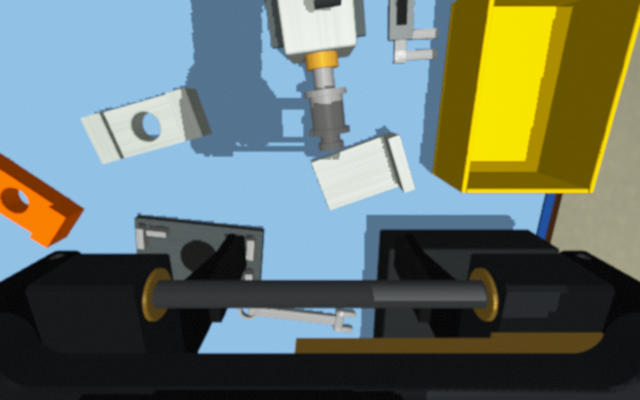

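```bash
python3 - <<'E'
from h import *
f=dict(fx=307.9087,fy=307.9087,cx=319.719,cy=198.2596,position=[ 0.64045976, -0.11569747,  0.40403969],orientation=[-17.586,-.009,.033])
for n,uv,z in [("rim far",(326,90),.0775),("rim far front edge",(326,96),.0775),("rim near",(329,128),.0775),("rim near2",(330,137),.0775),("brk flange top",(395,133),.042),("brk low",(312,160),.01),("brk mid",(343,160),.01),
("blk near L",(282,51),.08),("blk near R",(354,54),.08),("neck",(322,75),.065)]:
    print(n,back(f,uv,z).round(4))
import cv2
a=cv2.imread("pics/w2.png")[20:220,250:450]; cv2.imwrite("pics/w2c.png",cv2.resize(a,None,fx=3,fy=3,interpolation=cv2.INTER_CUBIC))
E
```

```text
rim far [ 0.6468 -0.1055  0.0775]
rim far front edge [ 0.6468 -0.1112  0.0775]
rim near [ 0.6502 -0.1427  0.0775]
rim near2 [ 0.6513 -0.1519  0.0775]
brk flange top [ 0.7276 -0.1513  0.042 ]
brk low [ 0.6306 -0.1888  0.01  ]
brk mid [ 0.6706 -0.1887  0.01  ]
blk near L [ 0.6043 -0.0703  0.08  ]
blk near R [ 0.6734 -0.0729  0.08  ]
neck [ 0.6428 -0.0906  0.065 ]
```

View pics/w2c.png

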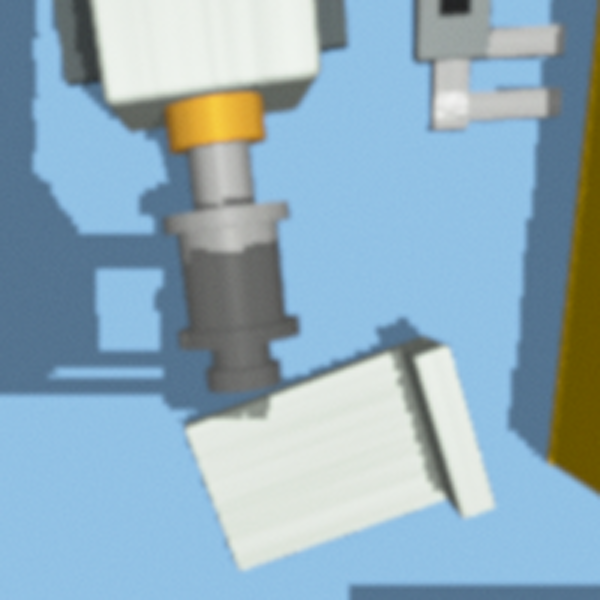

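```bash
python3 - <<'E'
from h import *
o=down(7); u=np.array([-np.sin(np.radians(7)),np.cos(np.radians(7)),0]); p=np.array([0.648,-0.128,0])
env.gripper_to(0.72)
env.goto(p+[0,0,.14],o)
print(env.move_straight(p+[0,0,.037],rate=.1,force_limit=8))
env.gripper_to(0.0,25); s=env.read_state(); print("grip",s["opening"]*87,s["force"],s["position"])
for d in (.008,.0145,.017):
    r=env.move_straight(s["position"]+u*d,rate=.04,force_limit=25); t=env.read_state(); print(d,r,(t["position"]-s["position"])@u,(t["force"]-s["force"])@u)
env.dwell(.3)
f=env.grab_frame("scene"); save(f,"sl"); print(S(f,"sleeve_mid"))
E
```

```text
False
grip 34.23633250074936 [-0.21865     0.61666958  0.79782665] [ 0.64816535 -0.12797773  0.03714092]
0.008 False 0.006699006954892374 -7.016131799025949
0.0145 False 0.012554454640065176 -9.98271230914596
0.017 False 0.014185980285906946 -10.906749847885731
[([0.6484, -0.1366, 0.0688], 0.46, [316, 249])]
```

```bash
python3 - <<'E'
from h import *
u=np.array([-np.sin(np.radians(7)),np.cos(np.radians(7)),0])
p0=np.array([0.64816535,-0.12797773,0.03714092])
for d in (.020,.023):
    r=env.move_straight(p0+u*d,rate=.04,force_limit=25); t=env.read_state(); print(d,r,(t["position"]-p0)@u,t["force"]@u,t["opening"]*87)
env.dwell(.3)
env.gripper_to(0.72); env.dwell(.4); print(env.read_state()["force"]@u)
p=env.read_state()["position"]; env.move_straight([p[0],p[1],.25],rate=.25)
# look at the turret: tool along turret-ish, from above
env.goto([0.5,0.2,.36],down(0))
f=env.grab_frame("wrist"); save(f,"t1"); print({k:v for k,v in f.items() if k!="image"})
for t in "handle blank third_jet index_point turret console".split(): print(t,S(f,t))
f=env.grab_frame("scene"); save(f,"t1s");
for t in "sleeve_mid handle blank third_jet index_point turret console".split(): print(t,S(f,t))
f=env.grab_frame("side"); print("side")
for t in "handle blank third_jet index_point turret console".split(): print(t,S(f,t))
print(env.read_state()["clock"])
E
```

```text
Traceback (most recent call last):
workcell.Unreachable: the arm cannot follow that straight line within its joint ranges
```

```bash
python3 - <<'E'
from h import *
s=env.read_state(); print(s["joint_positions"],s["position"],s["tool_rot"],s["force"],s["opening"]*87)
u=np.array([-np.sin(np.radians(7)),np.cos(np.radians(7)),0])
p0=np.array([0.64816535,-0.12797773,0.03714092])
for d in (.016,.018,.02): print(env.inverse_kinematics(p0+u*d,down(7)))
E
```

```text
[   4.19032235   33.35016533   -6.17845762    0.23246806  -50.46244938
 -177.35133556] [ 0.64640863 -0.11389456  0.03715519] [-89.99959906  -0.17951429 -83.01304228] [  1.7371982  -10.38167409  -2.35803388] 34.23267485795086
[   4.26091698   33.3348579    -6.12256966    0.          -50.54257243
 -177.26091698]
[   4.44095557   33.28804028   -6.21400058    0.          -50.49795914
 -177.44095557]
None
```

```bash
python3 - <<'E'
from h import *
u=np.array([-np.sin(np.radians(7)),np.cos(np.radians(7)),0])
p0=np.array([0.64816535,-0.12797773,0.03714092])
for d in (.020,.023):
    r=env.move_straight(p0+u*d,down(10),rate=.04,force_limit=25); t=env.read_state(); print(d,r,(t["position"]-p0)@u,t["force"]@u,t["opening"]*87,t["joint_positions"][5])
env.dwell(.3)
env.gripper_to(0.72); env.dwell(.4); print(env.read_state()["force"]@u)
p=env.read_state()["position"]; env.move_straight([p[0],p[1],.25],rate=.25)
f=env.grab_frame("wrist"); save(f,"sl2"); print(S(f,"sleeve_mid"))
env.goto([0.5,0.2,.36],down(180))
f=env.grab_frame("wrist"); save(f,"t1"); print({k:v for k,v in f.items() if k!="image"})
for t in "handle blank third_jet index_point turret console".split(): print(t,S(f,t))
f=env.grab_frame("scene"); save(f,"t1s");
for t in "sleeve_mid handle blank third_jet index_point turret console".split(): print(t,S(f,t))
f=env.grab_frame("side"); print("side")
for t in "handle blank third_jet index_point turret console".split(): print(t,S(f,t))
print(env.read_state()["clock"])
E
```

```text
0.02 False 0.01520817143712112 -15.847539564174612 34.189136015701564 -174.64950755314968
0.023 False 0.01671000939424827 -20.86405053644126 34.07674111773566 -174.9163189153643
-0.054382980146386845
[([0.6467, -0.1288, 0.0752], 0.74, [318, 194]), ([0.694, -0.2051, 0.0141], 0.31, [340, 236])]
{'fx': 307.9087061342422, 'fy': 307.9087061342422, 'cx': 319.7192110291986, 'cy': 198.25963990018263, 'position': array([0.5005903 , 0.11714778, 0.5436856 ]), 'orientation': array([-1.75626605e+01, -2.41224493e-02,  1.79984038e+02]), 'shot': 7}
handle [([0.4671, 0.3115, 0.1237], 0.89, [342, 237]), ([0.4792, 0.3038, 0.1005], 0.27, [333, 226])]
blank [([0.4708, 0.3161, 0.1256], 0.55, [339, 240])]
third_jet [([0.4714, 0.3125, 0.1232], 0.83, [339, 238])]
index_point [([0.4753, 0.3063, 0.1026], 0.61, [335, 228])]
turret [([0.4699, 0.3138, 0.1269], 0.57, [340, 239])]
console [([0.4792, 0.3064, 0.0992], 0.96, [333, 227])]
sleeve_mid [([0.6527, -0.135, 0.0711], 0.8, [318, 250]), ([0.4804, -0.3327, 0.0077], 0.34, [228, 255])]
handle [([0.4739, 0.3106, 0.1246], 0.71, [396, 139])]
blank [([0.4705, 0.3094, 0.1242], 0.96, [395, 138]), ([0.6539, -0.1321, 0.0695], 0.6, [319, 250])]
third_jet [([0.4718, 0.3074, 0.1206], 0.59, [394, 140])]
index_point [([0.5028, 0.3079, 0.0888], 0.95, [400, 152])]
turret [([0.4736, 0.3049, 0.1243], 0.77, [394, 139]), ([0.6587, -0.1257, 0.0659], 0.66, [322, 251])]
console [([0.5009, 0.3033, 0.083], 0.64, [398, 153])]
side
handle [([0.4456, 0.31, 0.1114], 0.56, [215, 160]), ([0.7111, 0.2803, 0.0179], 0.51, [293, 162]), ([0.6313, -0.1317, 0.0655], 0.25, [383, 200])]
blank [([0.447, 0.3059, 0.1123], 0.8, [216, 160]), ([0.4589, -0.332, 0.0132], 0.41, [408, 282])]
third_jet [([0.4454, 0.3076, 0.1102], 0.79, [216, 160])]
index_point [([0.4471, 0.3001, 0.0813], 0.69, [219, 170])]
turret [([0.4511, 0.3071, 0.1129], 0.96, [217, 159])]
console [([0.4392, 0.3033, 0.0775], 0.86, [216, 172])]
20.75
```

View pics/t1.png

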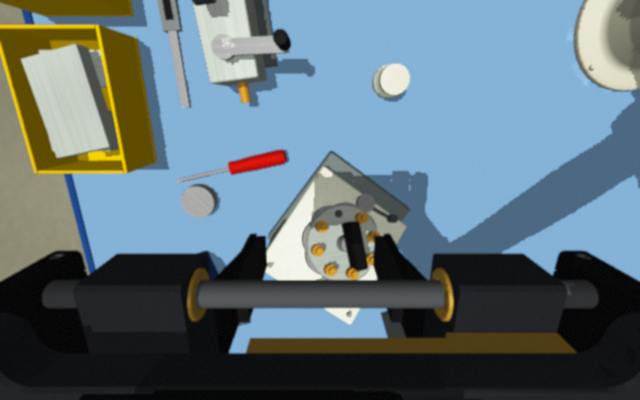

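```bash
python3 - <<'E'
import cv2,numpy as np
a=cv2.imread("pics/t1.png")[145:330,255:420]; b=cv2.imread("pics/t1s.png")[110:190,365:445]
a=cv2.resize(a,None,fx=3.2,fy=3.2,interpolation=cv2.INTER_CUBIC); b=cv2.resize(b,(268,268),interpolation=cv2.INTER_CUBIC)
c=np.zeros((592,800,3),np.uint8); c[:,:528]=a; c[:268,532:]=b; cv2.imwrite("pics/t1c.png",c)
E
```

```text
(no output)
```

View pics/t1c.png

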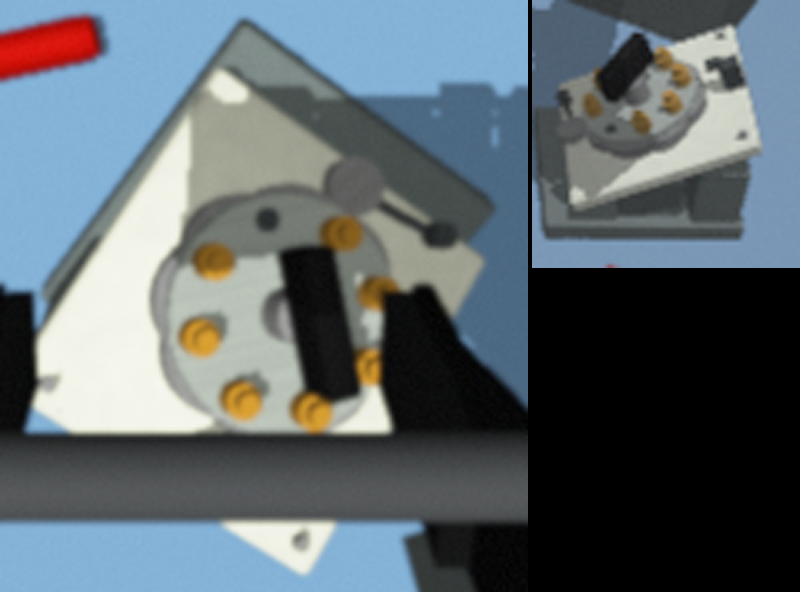

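```bash
cat > fit.py <<'E'
from h import *
from scipy.optimize import least_squares
W=dict(fx=307.9087,fy=307.9087,cx=319.7192,cy=198.2596,position=[0.5005903 , 0.11714778, 0.5436856],orientation=[-17.56266,-.0241,179.984])
Sc=dict(fx=455.3013,fy=455.3013,cx=312.9795,cy=193.1809,position=[ 1.24263886, -0.56638966,  1.12058293],orientation=[41.97588121,  0.18397017, 54.66951617])
jw={1:(341,233),4:(312,411),5:(242,400),6:(200,337),7:(213,261)}
js={1:(592,104),4:(663,57),5:(680,75),6:(672,101),7:(641,121)}
obs=[(W,k,np.array(v)/3.2+[255,145]) for k,v in jw.items()]+[(Sc,k,np.array([v[0]-532,v[1]])/3.35+[365,110]) for k,v in js.items()]
obs+=[(W,0,np.array([267,218])/3.2+[255,145]),(Sc,0,np.array([611-532,128])/3.35+[365,110])]
def frame(psi):
    c,s=np.cos(psi),np.sin(psi); t=np.radians(26)
    ez=np.array([-np.sin(t)*c,-np.sin(t)*s,np.cos(t)]); ey=np.array([-s,c,0]); ex=np.cross(ey,ez); return ex,ey,ez
def pt(q,k,dh):
    x,y,psi,th,h=q; ex,ey,ez=frame(psi); a=th-k*np.pi/4
    return np.array([x,y,.095])+ez*(h+dh)+.046*(np.cos(a)*ex+np.sin(a)*ey)
def res(q): return np.concatenate([proj(f,pt(q,k,-.024 if k==0 else -.008))-uv for f,k,uv in obs]) 
r=least_squares(res,[.48,.31,.8,-2.356,.035])
E
cat >> fit.py <<'E'
q=r.x
E
python3 - <<'E'
from fit import *
print(q,np.degrees(q[2:4]),np.abs(r.fun).round(1))
ex,ey,ez=frame(q[2]); H=np.array([q[0],q[1],.095])+ez*(q[4]+.022); print("handle",H,ex,ey,ez)
print("post scene px",proj(Sc,np.array([q[0],q[1],.095])+ex*.08+ez*.03),"obs",(422.6,131))
# handle centre on scene: crop(627,66) ; wrist crop (320,325)
print(proj(Sc,H),(627-532)/3.35+365,66/3.35+110, proj(W,H),320/3.2+255,325/3.2+145)
# candidates for IK
d=-ez
for s in (1,-1):
  for a0 in (0,-90):
    b=np.radians(np.degrees(q[3])+a0); bar=np.cos(b)*ex+np.sin(b)*ey; z=s*np.cross(ez,bar); o=R.from_matrix(np.c_[np.cross(d,z),d,z]).as_euler('xyz',degrees=True)
    for hh in (.0,.1): 
      J=env.inverse_kinematics(H+d*.014-d*hh,o); print(s,a0,hh,o.round(1),None if J is None else np.round(J,1))
E
```

```text
[ 0.4668762   0.33283503  0.98561743 -2.40507126  0.03680099] [  56.47171873 -137.80043261] [0.5 0.1 0.  0.1 0.2 0.3 0.1 0.3 0.4 0.1 0.2 0.2 0.1 0.3 0.1 0.5 0.2 0.2
 0.1 0.2 0.9 0.5 0.5 1.2]
handle [0.4526385  0.31134727 0.14784998] [0.49644757 0.74924666 0.43837115] [-0.83361328  0.55234853  0.        ] [-0.24213366 -0.36543201  0.89879405]
post scene px [419.11061529 127.45546908] obs (422.6, 131)
[392.98276114 130.21758232] 393.35820895522386 129.70149253731344 [353.50412611 244.64770839] 355.0 246.5625
1 0 0.0 [-71.9  19.  -78.3] [ 49.5   8.8 -31.5  -7.6 -24.  145.4]
1 0 0.1 [-71.9  19.  -78.3] [ 48.7  -1.6 -28.6  -5.6 -37.3 143.7]
1 -90 0.0 [-109.9   17.1 -174.3] [ 49.5   8.8 -31.5  -7.6 -24.   55.4]
1 -90 0.1 [-109.9   17.1 -174.3] [ 48.7  -1.6 -28.6  -5.6 -37.3  53.7]
-1 0 0.0 [-108.1  -19.   101.7] [ 49.5   8.8 -31.5  -7.6 -24.  -34.6]
-1 0 0.1 [-108.1  -19.   101.7] [ 48.7  -1.6 -28.6  -5.6 -37.3 -36.3]
-1 -90 0.0 [-70.1 -17.1   5.7] [  49.5    8.8  -31.5   -7.6  -24.  -124.6]
-1 -90 0.1 [-70.1 -17.1   5.7] [  48.7   -1.6  -28.6   -5.6  -37.3 -126.3]
```

```bash
python3 - <<'E'
from fit import *
ex,ey,ez=frame(q[2]); H=np.array([q[0],q[1],.095])+ez*(q[4]+.022); d=-ez
bar=np.cos(q[3])*ex+np.sin(q[3])*ey; z=-np.cross(ez,bar); o=R.from_matrix(np.c_[np.cross(d,z),d,z]).as_euler('xyz',degrees=True)
env.gripper_to(.42)
env.goto(H+d*.014-d*.09,o)
print(env.move_straight(H+d*.014,rate=.12,force_limit=10))
env.gripper_to(0,25); s=env.read_state(); print(s["opening"]*87,s["force"],s["wrist_torque"],s["clock"])
J=np.array(s["joint_positions"])
for k in (-45,-90):
    K=J.copy(); K[5]+=k; env.set_joints(K); t=env.read_state(); print(k,t["joint_positions"][5],t["force"],t["wrist_torque"])
env.dwell(.2); env.gripper_to(.42); env.dwell(.2)
env.move_straight(H+d*.014-d*.12,rate=.25)
env.goto([0.5,0.2,.36],down(180))
f=env.grab_frame("wrist"); save(f,"t2"); print(f["position"],f["orientation"],env.read_state()["clock"])
g=env.grab_frame("scene"); save(g,"t2s")
a=f["image"][145:330,255:420]; b=g["image"][110:190,365:445]
a=cv2.resize(a,None,fx=3.2,fy=3.2,interpolation=cv2.INTER_CUBIC); b=cv2.resize(b,(268,268),interpolation=cv2.INTER_CUBIC)
c=np.zeros((592,800,3),np.uint8); c[:,:528]=a; c[:268,532:]=b; cv2.imwrite("pics/t2c.png",c)
E
```

```text
False
16.109939298728687 [-3.34360698 -0.28934215  4.11724952] [-0.59640345  1.00536588  0.26104983] 23.7583
-45 -79.49893035161033 [ 3.17981265 -2.33132543 -0.68793712] [-1.50740062 -0.70909597 -0.65002925]
-90 -124.5384669211939 [ 6.82005692 -4.58730017 -1.66685905] [-2.31326593 -1.47767688 -1.1206221 ]
[0.50061112 0.11766528 0.54267731] [-1.75154877e+01 -1.15927667e-01 -1.79994812e+02] 28.4417
```

View pics/t2c.png

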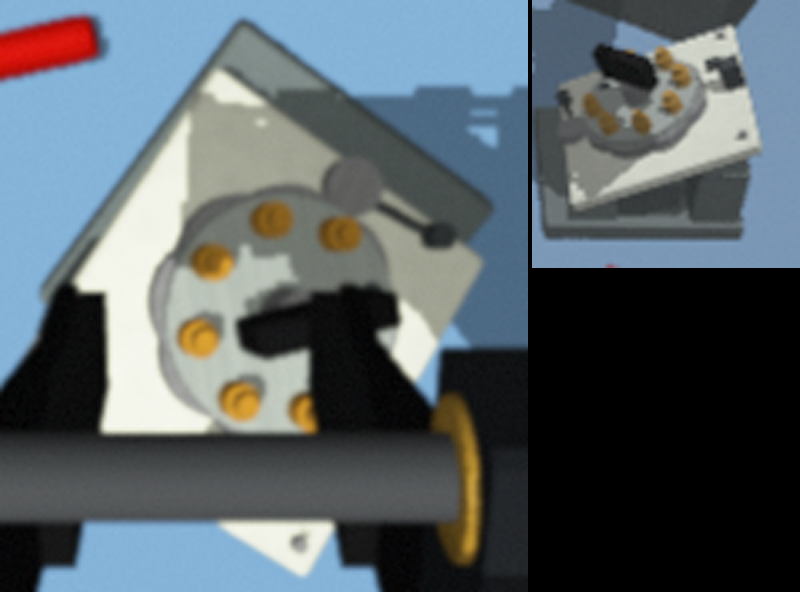

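```bash
python3 - <<'E'
from h import *
env.gripper_to(0.9)
env.goto([0.58,-0.23,.33],down(95))
f=env.grab_frame("wrist"); save(f,"p1"); print(f["position"],f["orientation"],env.read_state()["clock"],env.read_state()["joint_positions"][5])
print(S(f,"nest"),S(f,"part"))
EOF=0
E
```

```text
[ 0.49753274 -0.23571038  0.51416025] [-1.76153364e+01 -2.78758206e-03  9.51234160e+01] 31.1083 -78.20145917418927
[([0.4623, -0.3283, 0.0098], 0.56, [261, 70])] [([0.4206, -0.1483, 0.0229], 0.79, [384, 50])]
```

View pics/p1.png

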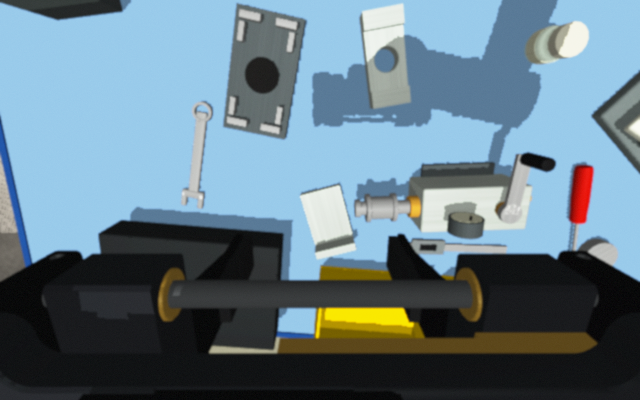

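```bash
cat > pn.py <<'E'
from h import *
F=dict(fx=307.9087,fy=307.9087,cx=319.7192,cy=198.2596,position=[0.49753274,-0.23571038,0.51416025],orientation=[-17.61534,-.0028,95.1234])
im=cv2.imread("pics/p1.png"); hsv=cv2.cvtColor(im,cv2.COLOR_BGR2HSV)
def lab(mask,uv):
    n,l,st,_=cv2.connectedComponentsWithStats(mask.astype(np.uint8),connectivity=4); return (l==l[uv[1],uv[0]])
def wrect(c,z):
    w=np.array([back(F,p,z)[:2] for p in c.reshape(-1,2)])*1000; return cv2.minAreaRect(w.astype(np.float32))
nm=lab(hsv[...,1]<90,(245,100))
c=max(cv2.findContours(nm.astype(np.uint8),0,1)[0],key=cv2.contourArea); print("nest",cv2.boundingRect(c),wrect(c,.012))
dk=lab(hsv[...,2]<45,(262,75)); print("nest bore",back(F,np.argwhere(dk).mean(0)[::-1],.012),dk.sum())
pm=lab(hsv[...,1]<90,(385,25))
c=max(cv2.findContours(pm.astype(np.uint8),0,1)[0],key=cv2.contourArea); print("part",cv2.boundingRect(c),wrect(c,.026))
hole=lab((~pm),(387,59)); m=np.argwhere(hole).mean(0)[::-1]; print("bore",m,hole.sum(),back(F,m,.026),back(F,m,.013))
o=im[0:150,200:430].copy(); e=cv2.resize(o,None,fx=3.4,fy=3.4,interpolation=cv2.INTER_CUBIC); cv2.imwrite("pics/p1c.png",e)
E
python3 pn.py
```

```text
nest (0, 0, 640, 400) ((735.5107421875, -214.75469970703125), (750.0118408203125, 1378.8160400390625), 5.11997652053833)
nest bore [ 0.46838789 -0.32687075  0.012     ] 873
part (0, 0, 640, 400) ((728.8759765625, -215.33905029296875), (729.1018676757812, 1340.3751220703125), 5.119977951049805)
bore [384.21753247  60.01623377] 308 [ 0.43320154 -0.14717609  0.026     ] [ 0.43148836 -0.14481837  0.013     ]
```

View pics/p1c.png

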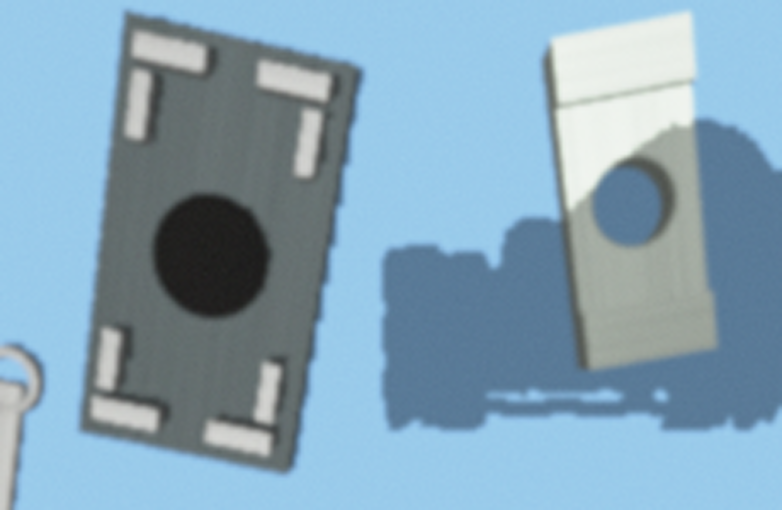

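```bash
python3 - <<'E' | grep -v "^nest (\|^part ("
from pn import *
B=lambda u,v,z: back(F,(u/3.4+200-.4,v/3.4-.4),z)[:2]
n=[B(*p,.012) for p in ((126,12),(362,68),(290,472),(82,430))]
print("nest",np.mean(n,0),[np.linalg.norm(n[i]-n[i-1]) for i in range(4)],[np.degrees(np.arctan2(*(a-b)[::-1])) for a,b in ((n[3],n[0]),(n[2],n[1]))])
s=[B(*p,.026) for p in ((133,28),(333,100),(272,457),(90,415))]; print("stops",np.mean(s,0))
print("bore",B(634,201,.026))
t=[B(692,12,.034),B(717,347,.034),B(551,40,.034),B(590,370,.034)]
print([np.degrees(np.arctan2(*(a-b)[::-1])) for a,b in ((t[1],t[0]),(t[3],t[2]))],np.linalg.norm(t[1]-t[0]),np.linalg.norm(t[2]-t[0]),np.mean(t,0))
for a,p in ((102,[.434,-.147]),(85,[.469,-.326])):
  print(env.inverse_kinematics(p+[.005],down(a)))
E
```

```text
nest bore [ 0.46838789 -0.32687075  0.012     ] 873
bore [384.21753247  60.01623377] 308 [ 0.43320154 -0.14717609  0.026     ] [ 0.43148836 -0.14481837  0.013     ]
nest [ 0.46879723 -0.32537245] [np.float64(0.17446952406672087), np.float64(0.1007625504542138), np.float64(0.17352813918334623), np.float64(0.09869341722315446)] [np.float64(-6.304773197381751), np.float64(-6.986851691801857)]
stops [ 0.47091858 -0.32617157]
bore [ 0.43124356 -0.14475651]
[np.float64(14.627762284679562), np.float64(15.081338550738352)] 0.12983462040366145 0.056941741570237424 [ 0.43164732 -0.14466358]
[ 1.69860588e+00  2.10122709e+01 -3.64452061e+01 -2.54444375e-14
 -3.25425230e+01 -7.96986059e+01]
[-1.85561822e+01  2.91685725e+01 -2.04913878e+01 -2.54444375e-14
 -4.03400396e+01 -7.64438178e+01]
```

```bash
python3 - <<'E'
from h import *
P=np.array([.4315,-.1447]); N=np.array([.469,-.3258]); og,op=down(104.8),down(83.4)
X=lambda p,z:[p[0],p[1],z]
env.gripper_to(1.0)
env.goto(X(P,.12),og); w0=env.read_state()["force"][2]
print(env.move_straight(X(P,.007),rate=.12,force_limit=10))
env.gripper_to(0,40); s=env.read_state(); print("grip",s["opening"]*87,s["force"],s["position"])
env.move_straight(X(P,.10),rate=.15); env.dwell(.1); s=env.read_state(); print("lift",s["opening"]*87,s["force"]-[0,0,w0])
env.move_straight(X(N,.10),op,rate=.15)
env.move_straight(X(N,.032),rate=.1); env.dwell(.2); print(env.read_state()["position"])
print(env.move_straight(X(N,.015),rate=.025,force_limit=5)); s=env.read_state(); print("down",s["position"],s["force"],s["clock"])
E
```

```text
False
grip 0.3334588805984395 [ 0.28158717 -0.36192878  0.23400737] [ 0.43152637 -0.14470014  0.00700993]
lift 0.15238261136369483 [-0.26550558  0.72517743  1.07545215]
[ 0.46947717 -0.32595938  0.03275484]
False
down [ 0.46912387 -0.32585085  0.01506122] [0.12909005 0.00435888 0.50382329] 39.4917
```

```bash
python3 - <<'E'
from h import *
env.move_straight([.469,-.3258,.12],rate=.3); env.gripper_to(1)
env.goto([0.56,-0.2,.30],down(95))
f=env.grab_frame("wrist"); save(f,"p2"); print(f["position"],f["orientation"],env.read_state()["clock"])
print(S(f,"part"),S(f,"nest"))
cv2.imwrite("pics/p2c.png",cv2.resize(f["image"][:240,160:560],None,fx=2,fy=2))
E
```

```text
[ 0.47688216 -0.2066644   0.48261166] [-1.74304935e+01 -6.17395269e-02  9.49886554e+01] 42.5
[([0.421, -0.1485, 0.0245], 0.97, [365, 62])] [([0.4634, -0.3263, 0.0103], 0.56, [237, 84]), ([0.6071, 0.2129, 0.0253], 0.45, [576, 211]), ([0.6966, -0.2051, 0.0136], 0.33, [308, 239])]
```

View pics/p2c.png

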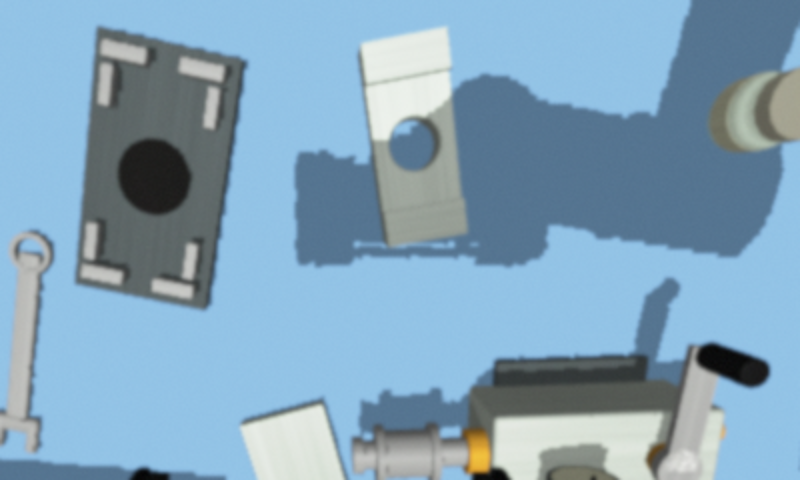

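```bash
python3 - <<'E'
from h import *
f=dict(fx=307.9087,fy=307.9087,cx=319.7192,cy=198.2596,position=[0.47688216,-0.2066644,0.48261166],orientation=[-17.43049,-.0617,94.98866])
B=lambda u,v,z: back(f,(u/2+160-.25,v/2-.25),z)[:2].round(4)
print("bore",B(413,143,.026),"nest",np.mean([B(*p,.012) for p in ((98,28),(245,62),(208,307),(78,282))],0))
t=[B(447,27,.034),B(467,234,.034),B(360,43,.034),B(387,245,.034)]
print(t,np.mean(t,0),[np.degrees(np.arctan2(*(a-b)[::-1])) for a,b in ((t[1],t[0]),(t[3],t[2]))])
s=env.read_state(); print(s["opening"],s["position"],s["tool_rot"],down(95),s["joint_positions"])
E
```

```text
bore [ 0.4316 -0.1458] nest [ 0.468775 -0.3247  ]
[array([ 0.3619, -0.1343]), array([ 0.4881, -0.1011]), array([ 0.3758, -0.189 ]), array([ 0.5005, -0.1564])] [ 0.431575 -0.1452  ] [np.float64(14.739093238265198), np.float64(14.65079638275858)]
0.9992732793069616 [ 0.55897884 -0.20069902  0.2981903 ] [-89.95419488   0.1953515    4.91244562] [-90.   0.   5.] [-4.15033370e+00  1.62966111e+01  5.74883018e+00 -1.47013668e-02
 -7.96523473e+01 -8.09346328e+01]
```

```bash
python3 - <<'E'
from h import *
P=np.array([.4315,-.1450]); og=down(104.7)
env.goto([*P,.10],og)
print(env.move_straight([*P,.006],rate=.12,force_limit=10)); s=env.read_state(); print(s["position"],s["tool_rot"],og,s["opening"],s["force"])
w=env.grab_frame("wrist"); c=env.grab_frame("scene"); d=env.grab_frame("side")
for f in (w,c,d): print(proj(f,[*P,.026]).astype(int), proj(f,s["position"]).astype(int), S(f,"part",2))
save(w,"g1w"); save(c,"g1c"); save(d,"g1d")
for o in (.75,.66,.62): env.gripper_to(o,40); s=env.read_state(); print(o,s["opening"]*87,s["force"],s["clock"])
E
```

```text
False
[ 0.43237371 -0.14508349  0.00656336] [-9.00285038e+01 -8.27772227e-02  1.47071122e+01] [-90.    0.   14.7] 0.9996064357572602 [ 0.17952137 -0.37773008  0.27628354]
[319 246] [318 234] [([0.4064, -0.1495, 0.0231], 0.67, [322, 204])]
[273 212] [274 216] [([0.4703, -0.1411, 0.0251], 0.95, [281, 219]), ([0.2538, -0.2408, 0.025], 0.92, [219, 191])]
[334 249] [335 256] [([0.4104, -0.1532, 0.0244], 0.92, [331, 255]), ([0.245, -0.2462, 0.0261], 0.87, [310, 310])]
0.75 65.27438652613438 [-0.5195954  -0.62467748 -0.65767018] 45.5
0.66 57.55377058984934 [-1.10312869 -0.31264714 -0.59553009] 45.9833
0.62 54.1998404136461 [0.25828455 0.0856858  0.07436938] 46.3583
```

```bash
python3 - <<'E'
from h import *
for o in (.59,.55): env.gripper_to(o,40); s=env.read_state(); print(o,s["opening"]*87,s["force"],s["clock"])
w=env.grab_frame("wrist"); c=env.grab_frame("scene"); d=env.grab_frame("side")
print([S(f,"part",2) for f in (c,d)])
A=np.zeros((560,800,3),np.uint8)
g=lambda f,x,y,W,H,s:cv2.resize(f["image"][y:y+H,x:x+W],None,fx=s,fy=s,interpolation=cv2.INTER_CUBIC)
A[:560,:400]=0
a=g(w,200,100,200,140,2); A[:280,:400]=a
A[:280,400:]=g(c,223,180,100,70,4); A[280:,400:]=g(d,285,215,100,70,4); 
b=cv2.imread("pics/g1w.png"); A[280:,:400]=g({"image":b},200,100,200,140,2)
cv2.imwrite("pics/g2.png",A)
E
```

```text
0.59 51.49295291419694 [0.78011048 0.66766126 0.22702996] 46.7
0.55 47.820256174127906 [ 0.86181892 -0.10553013  0.12164394] 47.075
[[([0.2546, -0.2428, 0.024], 0.95, [219, 191]), ([0.2832, -0.4264, 0.0272], 0.73, [169, 222])], [([0.409, -0.1598, 0.0279], 0.83, [333, 255]), ([0.2435, -0.2442, 0.0255], 0.81, [308, 310])]]
```

View pics/g2.png

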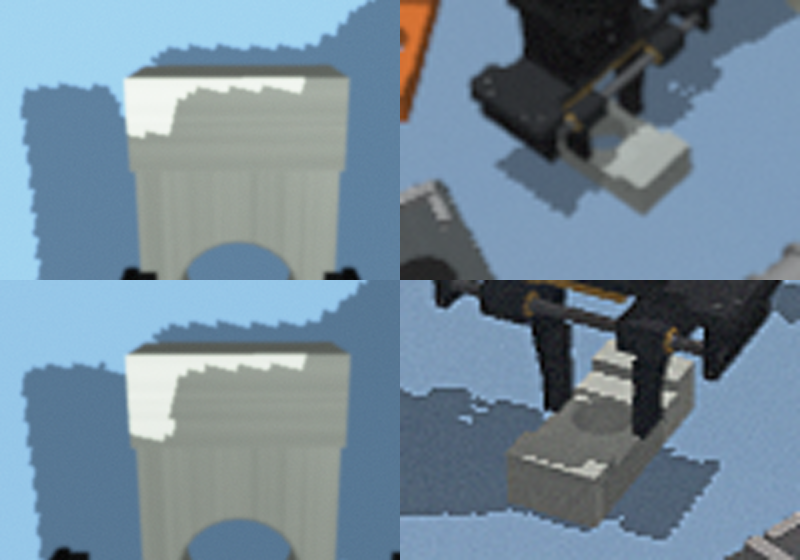

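```bash
python3 - <<'E'
from h import *
ex=np.array([np.cos(np.radians(14.7)),np.sin(np.radians(14.7)),0]); P=np.array([.4315,-.1450,.007])
for off in (.029,.05):
    env.gripper_to(.70); r=env.move_straight(P+ex*off,rate=.15,force_limit=8)
    env.gripper_to(.58,40); s=env.read_state(); print(off,r,s["opening"],s["force"],s["position"],s["clock"])
    if s["opening"]>.61: break
E
```

```text
0.029 False 0.5790488724274422 [-0.13382099  0.15437189  0.3309517 ] [ 0.45944204 -0.13769187  0.00703885] 48.775
0.05 False 0.6362525362419387 [ 0.81044798 -0.84242235 -1.51299733] [ 0.47912175 -0.13240934  0.00681654] 49.9083
```

```bash
python3 - <<'E'
from h import *
P=np.array([.4315,-.1450,.007])
env.gripper_to(.72); env.move_straight(P,rate=.2)
r=env.move_straight(P-[0,0,.018],rate=.06,force_limit=6); s=env.read_state(); print(r,s["position"],s["force"])
env.gripper_to(.56,45); s=env.read_state(); print(s["opening"],s["force"],s["position"],s["clock"])
E
```

```text
False [ 0.43150342 -0.14492822 -0.01153505] [-0.29836614  0.1364288  -0.15050934]
0.6396023635984746 [ 0.53938496  0.3372719  -1.29744166] [ 0.43184437 -0.14496664 -0.01086785] 51.5583
```

```bash
python3 - <<'E'
from h import *
P=np.array([.4315,-.1450]); N=np.array([.469,-.3255]); op=down(83.4)
env.gripper_to(.5,45)
env.move_straight([*P,.045],rate=.15); s=env.read_state(); print("lift",s["opening"],s["force"])
env.move_straight([*N,.045],op,rate=.16)
env.move_straight([*N,.008],rate=.08); print(env.read_state()["position"])
r=env.move_straight([*N,-.003],rate=.025,force_limit=4); s=env.read_state(); print(r,s["position"],s["force"],s["opening"],s["clock"])
E
```

```text
lift 0.6398038484434991 [-0.06661284  0.38674982 -4.4080983 ]
[ 0.46924181 -0.32553361  0.00801352]
True [ 0.46959856 -0.32573678  0.00105976] [-0.03134469 -0.81028699  3.8267039 ] 0.6367537125011065 54.5833
```

```bash
python3 - <<'E'
from h import *
f=dict(fx=307.9087,fy=307.9087,cx=319.7192,cy=198.2596,position=[0.47688216,-0.2066644,0.48261166],orientation=[-17.43049,-.0617,94.98866])
B=lambda u,v,z: back(f,(u/2+160-.25,v/2-.25),z)[:2].round(4)
print("grip top",B(752,371,.147),"grip low",B(710,358,.105),"axis",B(680,462,.1))
A=np.array([.6235,.049]); pos=lambda th:A+.08*np.array([np.cos(np.radians(187)-th),np.sin(np.radians(187)-th)])
print(pos(0),pos(.1),pos(.2))
for th in np.linspace(0,1.62,5): print(env.inverse_kinematics([*pos(th),.108],down(97-60*th/1.62)))
env.gripper_to(.8); env.dwell(.25); env.move_straight([.469,-.3255,.12],rate=.2)
g=env.grab_frame("wrist"); save(g,"n1"); c=env.grab_frame("scene"); save(c,"n1s"); print(S(c,"part"),S(c,"valve_grip"),env.read_state()["clock"])
E
```

```text
grip top [0.5454 0.0444] grip low [0.548  0.0469] axis [0.6212 0.0499]
[0.54409631 0.03925045] [0.54351966 0.0472263 ] [0.54374216 0.05521987]
[ 2.11599593e+01  1.94252159e+01 -1.82816074e+01 -2.54444375e-14
 -5.22931767e+01 -1.04159959e+02]
[ 2.42826781e+01  1.99375697e+01 -1.74777249e+01 -2.54444375e-14
 -5.25847054e+01 -1.22282678e+02]
[ 2.63408729e+01  2.16262255e+01 -1.47854894e+01 -2.54444375e-14
 -5.35882851e+01 -1.39340873e+02]
[  27.03915355   24.11973872  -10.69540669    0.          -55.1848546
 -155.03915355]
[  26.44874783   26.95012601   -5.89806202    0.          -57.15181198
 -169.44874783]
[([0.2755, -0.4343, 0.0258], 0.82, [166, 222]), ([0.2377, -0.1987, 0.0214], 0.56, [229, 183])] [([0.5819, 0.0377, 0.1001], 0.66, [351, 200]), ([0.4784, 0.3034, 0.1176], 0.31, [395, 142])] 56.375
```

```bash
python3 - <<'E'
from h import *
A=np.array([.6222,.0495]); pos=lambda th:A+.08*np.array([np.cos(np.radians(187)-th),np.sin(np.radians(187)-th)])
yaw=lambda th:97-60*th/1.62
env.gripper_to(.6)
env.goto([*pos(.06),.19],down(yaw(0)))
print(env.move_straight([*pos(.06),.108],rate=.15,force_limit=8))
env.gripper_to(.1,20); s=env.read_state(); print(s["opening"]*87,s["force"],s["clock"])
for th in (.35,.65,.95,1.25,1.45,1.63):
    r=env.move_straight([*pos(th),.108],down(yaw(th)),rate=.12,force_limit=30); s=env.read_state()
    v=s["position"][:2]-A; print(th,r,np.radians(187)-np.arctan2(v[1],v[0])%(2*np.pi),s["force"].round(1),round(s["opening"]*87,1))
    if r: break
print(s["clock"])
E
```

```text
False
17.55388258947288 [-0.15138032 -0.67762596  2.07443442] 59.8333
0.35 False 0.3463325514743745 [ 0.  -0.5  1.6] 17.2
0.65 False 0.6457382565706768 [-2.9 -0.5  3.3] 17.2
0.95 False 0.9500610530003457 [-3.1  2.1  2.6] 17.2
1.25 False 1.2543547316372616 [-1.8  2.1  3.5] 17.0
1.45 False 1.4542911667123228 [-1.8  4.   2.2] 17.2
1.63 False 1.6049336641615064 [-6.4  5.6  4.4] 17.1
61.8083
```

```bash
python3 - <<'E'
from h import *
env.gripper_to(.6); p=env.read_state()["position"]; env.move_straight([p[0],p[1],.22],rate=.25)
N=np.array([.469,-.3255]); a=np.radians(-6.6)
for n in ("scene","side"):
    f=env.grab_frame(n); save(f,"e"+n); print(n,[(t,S(f,t,3)) for t in ("part","valve_grip","sleeve_mid")])
    for d in env.trace(f,"part"):
        m=d["mask"]; u=np.argwhere(m).mean(0)[::-1]; print(round(d["score"],2),u.round(),m.sum(),back(f,u,.03).round(3))
    # expected part top corners (ends z=.046) and seating check
    C=[N+np.array([[np.cos(a),-np.sin(a)],[np.sin(a),np.cos(a)]])@np.array(q) for q in ((.065,.028),(-.065,.028),(-.065,-.028),(.065,-.028))]
    print("expected corners",[proj(f,[*c,.046]).round(1).tolist() for c in C],"bore",proj(f,[*N,.038]).round(1))
    hsv=cv2.cvtColor(f["image"],cv2.COLOR_BGR2HSV); 
    im=f["image"]; b=proj(f,[*N,.038]).astype(int); g=cv2.cvtColor(im,cv2.COLOR_BGR2GRAY)
    print(g[b[1]-26:b[1]+27:3,b[0]-36:b[0]+37:3])
print(env.read_state()["clock"])
E
```

```text
scene [('part', [([0.4722, -0.3271, 0.0339], 0.95, [227, 247]), ([0.2846, -0.4309, 0.0233], 0.95, [169, 224]), ([0.2552, -0.2381, 0.0238], 0.93, [220, 191])]), ('valve_grip', [([0.6234, 0.0887, 0.1007], 0.78, [373, 201]), ([0.5124, 0.2901, 0.0599], 0.44, [396, 162])]), ('sleeve_mid', [([0.6558, -0.131, 0.0669], 0.66, [319, 251])])]
0.97 [171. 225.] 872 [ 0.294 -0.429  0.03 ]
0.84 [227. 248.] 829 [ 0.47  -0.329  0.03 ]
0.79 [219. 192.] 700 [ 0.26  -0.247  0.03 ]
expected corners [[245.1, 256.5], [228.0, 224.6], [210.3, 231.9], [226.5, 264.6]] bore [227.7 245.5]
[[135 132 148 147 150 149 148 147 149 148 148 149 148 149 149 149 147 148
  149 149 149 150 149 149 149]
 [102  85 149 148 149 149 149 149 150 148 148 148 149 149 148 149 150 148
  149 148 149 150 148 149 148]
 [ 66  71 149 151 149 148 148 148 148 150 148 147 158 142 112 149 148 149
  148 149 148 149 149 149 149]
 [ 66 128 149 148 148 149 149 147 149 151 166 171 168 121  85 141 149 149
  150 149 149 150 149 150 150]
 [ 77 148 150 148 149 147 148 156 170 169 168 168 163 122 138  92 149 149
  149 148 150 150 151 148 150]
 [141 14
[... 3168 characters left out ...]
79 175 180 178 177 127  96 100
  102  97  85  82  88  87  84]
 [156  65  77  91  92  83 164 177 170 170 173 176 175 173  94  96 106 101
   91  89  81  90  79  84  47]
 [ 83 152 162  86  87  92  92  84 182 179 175  98  87  98  99 103 100  82
   86  85  85  84  87  52 124]
 [ 76  76 161 164  89  94  91  96  88  92 102 101 101 102 101  91  86  88
   86  86  87  46  52 158 147]
 [ 56  85  76  88  99  93  95  88  90 100  95  99  94 103  80  86  85  78
   88  82  50 123 150 151 149]
 [ 59  85  60  80  61  68 180  96  88 101  99 130 155  73  90  84  88  91
   52  50 164 152 153 151 152]
 [ 48  52  90  86  91  54  71 152 156  93 152 161  87  86  84  85  86  49
   81 155 148 151 146 150 150]]
63.7833
```

```bash
python3 -c "
from h import *
print(env.read_state()['clock'],env.read_state()['force']); env.close_job()"
```

```text
63.7833 [-0.10996034 -0.86265664  0.24788162]
the job is handed in; nothing more can be done
```

I ran all four actions in the required order and handed the job in at 63.8 s of the 72 s allowed. No verdict was reported.

- **Sleeve:** I pulled it to its stop; the pull force climbed from about 11 N to 21 N there. It read free after release, and the last pictures place it at its starting position within their accuracy.
- **Turret:** I turned it two clicks clockwise. A close picture afterwards showed every visible station in a click, and counting round puts the third jet from the blank at the post. I did not look at the turret again after that.
- **Part:** The first grasp closed on nothing. The open fingertips sit about 20 mm higher than the tool point reported, so they passed over the part, which did not move. I regrasped 18 mm lower, then set the part down gently: the 4 N contact stop tripped at the height expected for flat on the plate. The last detections put it within a few millimetres of the nest centre in both the scene and side cameras. I had no picture views left, so this check is numeric only.
- **Valve:** I swung the lever until it pressed on its end stop, at about 1.60 rad by the tool position. Both cameras then found the lever pointing to +y.

At hand-in the arm was clear of everything, with under 1 N on the tool. I saw no sign that a bystander moved, but I did not measure their positions at the end.

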